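# Rack the washed dessert rings and start the dryer

### The job

Put the washed dessert rings on the drying rack: slide each ring on the bench fully down onto a peg of its own, wide rings on the thick upper pegs and narrow rings on the thin lower pegs. When all are on, start the blower (knob on the round console) and after it the heater (knob on the square console): twist each spring-return knob clockwise to its stop, hold it there a moment, and let it spring back. Leave the two dessert jars standing where they are.

Things in the scene. Friction and masses are not known exactly. Their poses are not given: they have to be found in the camera images.
- wide_ring_1: plain steel dessert ring, a short tube open at both ends: outside diameter 66 mm, inside 58 mm, 30 mm high, about 70 g; the same either way up. Origin at its centre, 15 mm from either end, z along its axis. May be absent.
- wide_ring_2: plain steel dessert ring, a short tube open at both ends: outside diameter 66 mm, inside 58 mm, 30 mm high, about 70 g; the same either way up. Origin at its centre, 15 mm from either end, z along its axis. May be absent.
- wide_ring_3: plain steel dessert ring, a short tube open at both ends: outside diameter 66 mm, inside 58 mm, 30 mm high, about 70 g; the same either way up. Origin at its centre, 15 mm from either end, z along its axis. May be absent.
- narrow_ring_1: as wide_ring_1 but narrower: outside diameter 50 mm, inside 42 mm, 30 mm high. May be absent.
- narrow_ring_2: as wide_ring_1 but narrower: outside diameter 50 mm, inside 42 mm, 30 mm high. May be absent.
- narrow_ring_3: as wide_ring_1 but narrower: outside diameter 50 mm, inside 42 mm, 30 mm high. May be absent.
- thick_peg_1: white plastic peg, left (rack +y) in the upper row of the drying rack: diameter 46 mm, 45 mm long, the last 12 mm tapering to 30 mm. Fixed. Origin on its axis 15 mm above the sloped plate (30 mm below the tip), where the centre of a fully seated ring lies, give or take the play; z along its axis out to the tip (54 degrees above level, leaning towards the robot), y level along the row, x up the slope.
- thick_peg_2: white plastic peg, middle in the upper row of the drying rack: diameter 46 mm, 45 mm long, the last 12 mm tapering to 30 mm. Fixed. Origin on its axis 15 mm above the sloped plate (30 mm below the tip), where the centre of a fully seated ring lies, give or take the play; z along its axis out to the tip (54 degrees above level, leaning towards the robot), y level along the row, x up the slope.
- thick_peg_3: white plastic peg, right (rack -y) in the upper row of the drying rack: diameter 46 mm, 45 mm long, the last 12 mm tapering to 30 mm. Fixed. Origin on its axis 15 mm above the sloped plate (30 mm below the tip), where the centre of a fully seated ring lies, give or take the play; z along its axis out to the tip (54 degrees above level, leaning towards the robot), y level along the row, x up the slope.
- thin_peg_1: white plastic peg, left (rack +y) in the lower row of the drying rack: diameter 30 mm, 45 mm long, the last 12 mm tapering to 14 mm. Fixed. Origin on its axis 15 mm above the sloped plate (30 mm below the tip), where the centre of a fully seated ring lies, give or take the play; z along its axis out to the tip (54 degrees above level, leaning towards the robot), y level along the row, x up the slope.
- thin_peg_2: white plastic peg, middle in the lower row of the drying rack: diameter 30 mm, 45 mm long, the last 12 mm tapering to 14 mm. Fixed. Origin on its axis 15 mm above the sloped plate (30 mm below the tip), where the centre of a fully seated ring lies, give or take the play; z along its axis out to the tip (54 degrees above level, leaning towards the robot), y level along the row, x up the slope.
- thin_peg_3: white plastic peg, right (rack -y) in the lower row of the drying rack: diameter 30 mm, 45 mm long, the last 12 mm tapering to 14 mm. Fixed. Origin on its axis 15 mm above the sloped plate (30 mm below the tip), where the centre of a fully seated ring lies, give or take the play; z along its axis out to the tip (54 degrees above level, leaning towards the robot), y level along the row, x up the slope.
- rack: fixed steel drying rack: a plate 310 mm wide sloping up at 36 degrees away from the robot, from 15 mm above the bench (front edge) to 135 mm; blower box 125 mm high behind it. Two rows of three pegs square to the plate, all 100 mm apart. Origin on the bench under its centre; x away from the robot, y along the rows. Loose rings tend to slide down the plate to the bench.
- blower_knob (a joint): black start knob on the blower's console, turning about a vertical axis: 0 at rest, grows clockwise seen from above, stop at 1.2 rad. A spring turns it back to 0 when let go; it takes 0.16 N m at the stop.
- blower_grip (a point): on the blower knob's axis, at the middle of its grip bar: 78 mm above the bench, 12 mm below the bar's top. The bar is 44 mm long (x of this point, turning with the knob), 14 mm thick (y) and rises 34 mm above its round skirt.
- blower: the blower's console, a round white drum 100 mm in diameter and 45 mm high, fixed, to the left or the right of the rack (the other console is on the other side); origin at the centre of its underside.
- heater_knob (a joint): black start knob on the heater's console, turning about a vertical axis: 0 at rest, grows clockwise seen from above, stop at 1.2 rad. A spring turns it back to 0 when let go; it takes 0.16 N m at the stop.
- heater_grip (a point): on the heater knob's axis, at the middle of its grip bar: 78 mm above the bench, 12 mm below the bar's top. The bar is 44 mm long (x of this point, turning with the knob), 14 mm thick (y) and rises 34 mm above its round skirt.
- heater: the heater's console, a square white box 100 x 100 x 45 mm, fixed, to the left or the right of the rack (the other console is on the other side); origin at the centre of its underside.
- dessert_1: filled dessert jar, closed, 64 mm diameter, 50 mm tall, about 220 g, standing among the rings; not to be disturbed. Origin at the centre of its underside, z up.
- dessert_2: filled dessert jar, closed, 64 mm diameter, 50 mm tall, about 220 g, standing among the rings; not to be disturbed. Origin at the centre of its underside, z up.

How it is judged:
By the outcome, as a careful person would: the job done as asked, in the order asked, and still so for the second after the job is handed in, with the robot touching nothing.
Of wide_ring_1, wide_ring_2, wide_ring_3, narrow_ring_1, narrow_ring_2, narrow_ring_3 only 4 to 6 are there at a start; the rules pass over those that are not, and their reading is None.
At some moment in a run one of wide_ring_1, wide_ring_2, wide_ring_3, narrow_ring_1, narrow_ring_2, narrow_ring_3 may be knocked a few centimetres aside while the robot is not near it.
Once in a run the grip may slacken for a moment while it holds something.
It also fails if it takes over 210 s, if anything falls off the work surface, if the arm or the gripper's body presses on something with over 40 N, if the wrist force passes 120 N, or if a joint passes its speed limit or range.

### The arm

A 7-joint arm with a two-finger parallel gripper is mounted at the origin on the work surface. World frame = base frame: x ahead of the robot, y to its left, z up, the work surface at z = 0. Lengths are in m, angles in degrees, forces in N, time in s.
With the tool pointing down it reaches from about 0.4 to 0.75 m from the base axis. Payload 19.5 kg.
Tool frame: the origin (TCP) lies at the very end of the fingers, on their centre line; the grasp point (between the pads) lies 19 mm behind it; z points along the fingers, y is the direction in which the jaws open and shut (so a half turn about z gives the same grasp; the last joint's range is limited). The gripper opens to 85 mm and grips with 20 to 120 N. Pads are 22 mm wide; open, the fingers measure 114 mm over their backs; the gripper's body (76 mm by 85 mm) begins 54 mm behind the grasp point. The pads swing forward as they close: fully open they stand 13 mm farther back than shut.
Start: joints at [-76.931, 40.479, -1.581, 85.061, 1.261, 54.483, -4.326], TCP at [0.153, 0.554, 0.231] pointing down, gripper open.
Joint ranges: [-155.06, 155.06], [-18.47, 123.98], [-90, 86.84], [0, 140.48], [-83.41, 263.41], [0, 116], [-161.91, 161.91]. Speed limits (degrees/s): [108.29, 108.29, 147.25, 147.25, 172.46, 172.46, 172.46].

### API

Orientations are given as [roll, pitch, yaw] about the fixed x, y, z axes, in that order (R = Rz(yaw) Ry(pitch) Rx(roll)).
In Python, from station import telemetry, camera, workorder gives the robot as it stands. The module is installed in compiled form; this text tells all that it offers.
- The arm moves only by the tool drive_tool, never from a script. Its arguments are lists of equal length, an entry for each row: "offset": the shift along the tool's x, y, z each as a share of 600 mm, from -1 to 1, a list of three; "roll": the turn about the tool's z as a share of pi rad, from -1 to 1. A call has 1 to 20 rows; each row is the pose to reach, as a shift and turn from the pose commanded when the call began, along the tool's axes at that moment, turning the shorter way round; what a row does not reach only later rows make up. A row lasts 1/8 s, in which the tool goes at most 62.5 mm and 10.7 degrees, less where a joint would pass 70% of its speed; a pose out of reach is approached as far as the arm can. A call with a number of a shift or a turn outside -1 to 1 is refused whole. A call with a gripper value outside its range is refused whole. "claw" is the closure, from -1 (fully open) to 1 (shut), set as the call begins (left out, the last holds). The fingers move at their own pace and stop on an object; "grip_force" is the grip in N (left out, the last holds). Time passes only in rows, so rows that repeat a pose let the fingers close. It gives the time, the measured TCP pose, the force and the opening at its end, in the units of the state.
- telemetry.sense(): the state, without advancing time (a new reading comes with each control period).
- camera(name): name is "scene" or "top" or "wrist"; returns a dict with "image" (384x512x3 uint8, blue, green, red), "fx", "fy", "cx", "cy" (pixels), "R" (3x3) and "t" (3): a world point X has camera coordinates R X + t. Camera axes: x right, y down, z forward; pixel columns grow to the right and rows downward; lengths in m; the calibration is good to about 2 mm. The wrist camera is an equidistant fisheye: a pixel r from the principal point sees the ray r / f radians off the axis. A picture is of the moment at which its call begins. There is no depth.
- workorder.sign_off(): hands the job in, once; it reports no verdict.
The state is a dict: "clock": time; "joint_positions": joint angles; "joint_velocities": joint speeds; "joint_efforts": joint torques, N m; "tcp_pos": TCP position; "ee_rot": TCP orientation; "wrist_force": force on the tool from outside, world axes, zero at the start; "wrist_torque": the same for the moment, N m; "width": opening from 0.0 (shut) to 1.0 (fully open).
Only numpy, scipy, OpenCV 4.12 (cv2) and the standard library are available. Lean on these libraries where they do the work, as an engineer would, in place of code of your own. Each camera call takes 0.05 s, during which the arm holds its last target. There are 200 camera calls.

## Working session

There is one attempt and no reset: what is moved stays moved. The work goes in short steps, Python scripts to look and compute and a tool call to move; the robot and the scene stay as the last step left them, time stands still between calls to the robot, and variables do not carry over. Pictures are saved under pics/ and viewed, about 12 in all and at most 16, crops included, and the job is handed in when it is done.

Besides the shell and the picture viewer there is one more tool, called by a JSON object that holds its "method" and its "body", one argument or row to a line. drive_tool: Moves the arm, as the interface text tells. Shift numbers are shares of 600 mm and turn numbers shares of pi rad, none past 1 either way. Its arguments: {"type":"object","properties":{"offset":{"type":"array","items":{"type":"array","items":{"type":"number","minimum":-1,"maximum":1}}},"roll":{"type":"array","items":{"type":"number","minimum":-1,"maximum":1}},"claw":{"type":"number"},"grip_force":{"type":"number"}},"required":["offset","roll"]}

```bash
mkdir -p pics; ls; python3 - <<'E'
from station import telemetry, camera, workorder
import cv2, numpy as np
s=telemetry.sense(); print({k:np.round(v,3).tolist() for k,v in s.items()})
for n in("scene","top"):
    c=camera(n); cv2.imwrite(f"pics/{n}0.png",c["image"]); np.savez(f"pics/{n}0.npz",**{k:c[k] for k in c})
    R=np.array(c["R"]);t=np.array(c["t"]); print(n,c["fx"],c["fy"],c["cx"],c["cy"],"pos",-R.T@t,R[2])
E
```

```text
pics
{'clock': 0.0, 'joint_positions': [-76.93, 40.514, -1.58, 85.083, 1.259, 54.483, -4.327], 'joint_velocities': [0.082, 0.038, 0.025, 0.072, 0.077, -0.012, 0.109], 'joint_efforts': [0.0, -88.323, 1.235, -23.617, 0.017, 0.007, -0.0], 'tcp_pos': [0.153, 0.554, 0.231], 'ee_rot': [-179.938, 0.002, 164.537], 'wrist_force': [-0.969, 0.125, 0.548], 'wrist_torque': [0.008, 0.019, -0.062], 'width': 1.002}
scene 411.6278216888093 411.6278216888093 263.5251777293887 187.60955691720542 pos [1.17847645 0.36619131 0.68309813] [-0.69453741 -0.37178399 -0.61595004]
top 416.6016072745066 416.6016072745066 258.5502309833932 187.3007854579664 pos [0.41744512 0.00369434 1.24388642] [ 0.08805787 -0.00243095 -0.99611239]
```

View pics/top0.png

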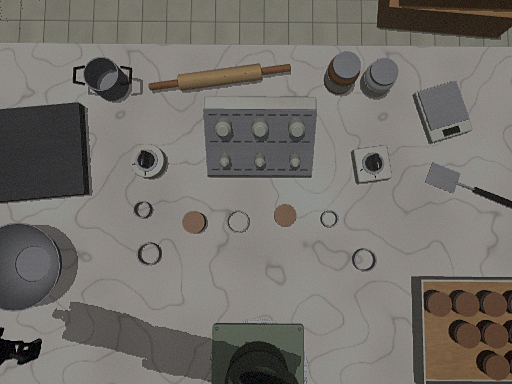

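View pics/scene0.png

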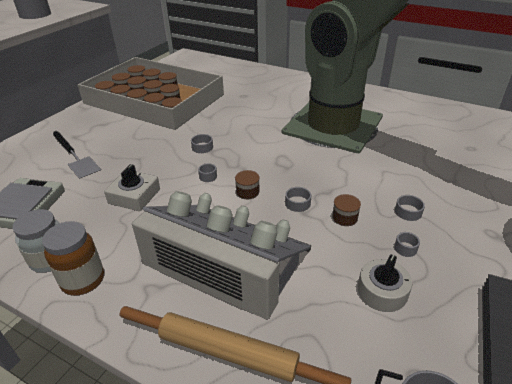

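Top view shows 3 wide rings at about (150,254), (239,222), (364,259). Narrow rings are at (144,210) and (329,219), and jars at (194,222) and (285,215). The rack is at the top middle, the round blower at (148,160) and the square heater at (372,163). The scene view agrees.

```bash
python3 - <<'E'
import cv2, numpy as np
im=cv2.imread("pics/top0.png")
crops=[im[y-26:y+26,x-26:x+26] for x,y in((150,250),(144,212),(239,222),(329,219),(364,259),(148,160))]
crops=[cv2.resize(c,(260,260),interpolation=cv2.INTER_NEAREST) for c in crops]
cv2.imwrite("pics/crops.png",np.vstack([np.hstack(crops[:3]),np.hstack(crops[3:])]))
E
```

```text
(no output)
```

View pics/crops.png

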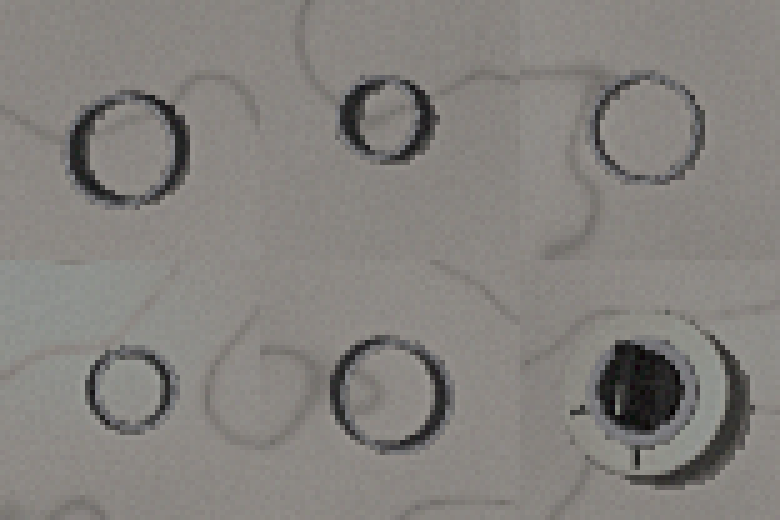

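```bash
cat > h.py <<'E'
import cv2, numpy as np
from station import telemetry, camera, workorder
def cast(c,uv,z):
    R=np.array(c["R"]);t=np.array(c["t"]); o=-R.T@t
    d=R.T@np.array([(uv[0]-c["cx"])/c["fx"],(uv[1]-c["cy"])/c["fy"],1.])
    return o+d*(z-o[2])/d[2]
def proj(c,X):
    p=np.array(c["R"])@np.array(X)+np.array(c["t"]); return np.array([c["cx"]+c["fx"]*p[0]/p[2],c["cy"]+c["fy"]*p[1]/p[2]])
def rings(c):
    g=cv2.resize(cv2.cvtColor(c["image"],cv2.COLOR_BGR2GRAY),None,fx=4,fy=4,interpolation=cv2.INTER_CUBIC)
    bg=cv2.medianBlur(g,201); m=((bg.astype(int)-g)>18).astype(np.uint8)
    cs,h=cv2.findContours(m,cv2.RETR_CCOMP,cv2.CHAIN_APPROX_NONE); out=[]
    for k,q in zip(cs,h[0] if h is not None else []):
        a=cv2.contourArea(q)/16
        if k_ok(k:=q) and h is not None and 80<a<420:
            pass
    for i,q in enumerate(cs):
        a=cv2.contourArea(q)/16
        if h[0][i][3]<0 or not 60<a<420: continue
        hull=cv2.contourArea(cv2.convexHull(q))/16
        M=cv2.moments(q); u=np.array([M["m10"]/M["m00"],M["m01"]/M["m00"]])/4-0.375
        po=cs[h[0][i][3]]; ao=cv2.contourArea(cv2.convexHull(po))/16
        P=cast(c,u,.015)
        if a/hull>.85 and .35<P[0]<.8: out.append((u.round(1),round(a),round(ao),P.round(4)))
    return out
E
python3 - <<'E'
s=open('h.py').read()
i=s.index("    for k,q in zip"); j=s.index("    for i,q in enumerate")
open('h.py','w').write(s[:i]+s[j:])
E
python3 - <<'E'
import sys; sys.path.insert(0,'.')
from h import *
T=dict(np.load("pics/top0.npz")); S=dict(np.load("pics/scene0.npz"))
for r in rings(T): print(*r)
print(cast(T,(194,222),.05),cast(T,(285,215),.05))
a=cv2.resize(T["image"][90:186,196:324],(768,576),interpolation=cv2.INTER_CUBIC)
cv2.imwrite("pics/rack_top.png",a)
b=np.hstack([cv2.resize(x,(390,390),interpolation=cv2.INTER_CUBIC) for x in (T["image"][138:182,126:170],T["image"][141:185,350:394])])
cv2.imwrite("pics/knobs.png",b)
E
```

```text
[238.2 221.3] 281 481 [0.4252 0.0598 0.015 ]
[328.4 218.5] 135 261 [ 0.4353 -0.2055  0.015 ]
[143.4 209.3] 119 294 [0.4588 0.3394 0.015 ]
[0.42228019 0.18438365 0.05      ] [ 0.4439617  -0.07540966  0.05      ]
```

View pics/rack_top.png

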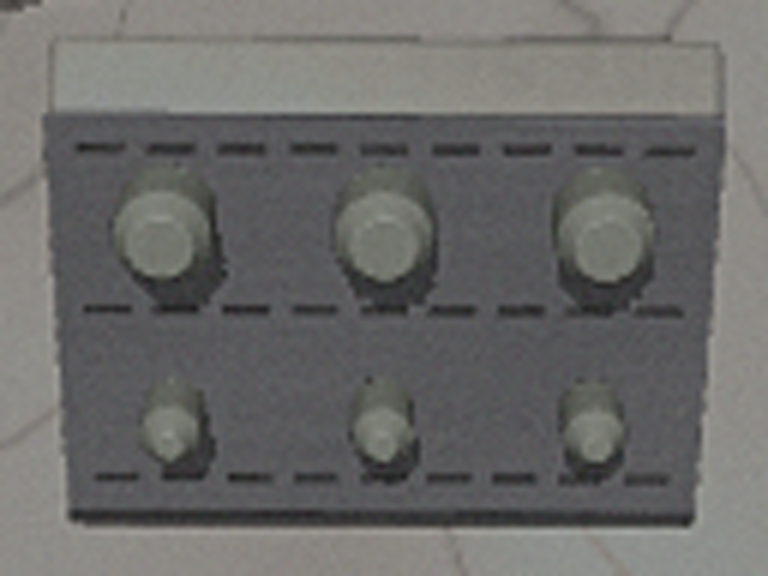

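View pics/knobs.png

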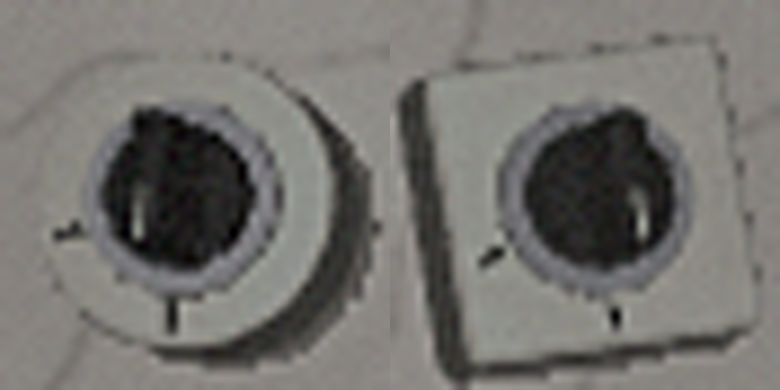

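```bash
sed -i 's/\.35<P\[0\]<\.8/.25<P[0]<.8/' h.py; python3 - <<'E'
from h import *
T=dict(np.load("pics/top0.npz")); S=dict(np.load("pics/scene0.npz"))
for r in rings(T): print(*r)
f=lambda x,y:(x/6+196-.4,y/6+90-.4)
print("plate",[cast(T,f(*p),z)[:2].round(4).tolist() for p,z in(((45,115),.135),((724,120),.135),((68,513),.015),((693,517),.015))])
print("tips U",[cast(T,f(*p),.1408)[:2].round(4).tolist() for p in((161,244),(381,247),(602,249))])
print("tips L",[cast(T,f(*p),.082)[:2].round(4).tolist() for p in((170,447),(382,447),(593,448))])
k=lambda x,y,u,v:(x*44/390+u-.4,y*44/390+v-.4)
print("blower skirt",cast(T,k(187,197,126,138),.05)[:2],"heater",cast(T,k(595-390,200,350,141),.05)[:2])
E
```

```text
[363.4 259.4] 263 472 [ 0.317  -0.3067  0.015 ]
[149.8 253.2] 252 490 [0.3308 0.3169 0.015 ]
[238.2 221.3] 281 481 [0.4252 0.0598 0.015 ]
[328.4 218.5] 135 261 [ 0.4353 -0.2055  0.015 ]
[143.4 209.3] 119 294 [0.4588 0.3394 0.015 ]
plate [[0.7286, 0.153], [0.7286, -0.1545], [0.5614, 0.1541], [0.5615, -0.1551]]
tips U [[0.6683, 0.0992], [0.6677, 0.0005], [0.6675, -0.0986]]
tips L [[0.585, 0.0987], [0.5857, -0.0007], [0.5859, -0.0997]]
blower skirt [0.6005086 0.3247202] heater [ 0.5953909  -0.32920103]
```

{"method": "drive_tool", "body": {
  "offset": [
    [0, 0, 0],
    [0, 0, 0]
  ],
  "roll": [-0.05, -0.086],
  "claw": -1,
  "grip_force": 40
}}

```text
clock: 0.35
tcp_pos: [0.1532, 0.554, 0.231]
ee_rot: [-180.0, -0.0, -179.7]
wrist_force: [1.7, -0.4, 0.6]
width: 0.998
```

```bash
python3 - <<'E'
from h import *
S=dict(np.load("pics/scene0.npz"));T=dict(np.load("pics/top0.npz"))
cv2.imwrite("pics/rs.png",cv2.resize(S["image"][180:280,130:320],(798,420),interpolation=cv2.INTER_CUBIC))
for d in(0,.01):
  for row in(-.05,.05):
    X=np.array([.645+(row+d)*.809-.0265,0,.075+(row+d)*.588+.0364]); print(d,row,X,[proj(T,X+[0,y,0]).round(1).tolist() for y in(.1,0,-.1)],[((proj(S,X+[0,y,0])-[130,180])*4.2).round(0).tolist() for y in(.1,0,-.1)])
E
```

```text
0 -0.05 [0.57805 0.      0.082  ] [[223.4, 166.5], [259.0, 166.8], [294.5, 167.0]] [[657.0, 168.0], [488.0, 109.0], [331.0, 56.0]]
0 0.05 [0.65895 0.      0.1408 ] [[222.1, 133.7], [259.3, 134.0], [296.5, 134.2]] [[585.0, 179.0], [400.0, 114.0], [231.0, 54.0]]
0.01 -0.05 [0.58614 0.      0.08788] [[223.3, 163.4], [259.0, 163.6], [294.7, 163.9]] [[651.0, 169.0], [480.0, 110.0], [322.0, 56.0]]
0.01 0.05 [0.66704 0.      0.14668] [[221.9, 130.2], [259.3, 130.5], [296.7, 130.8]] [[577.0, 180.0], [390.0, 114.0], [220.0, 54.0]]
```

View pics/rs.png

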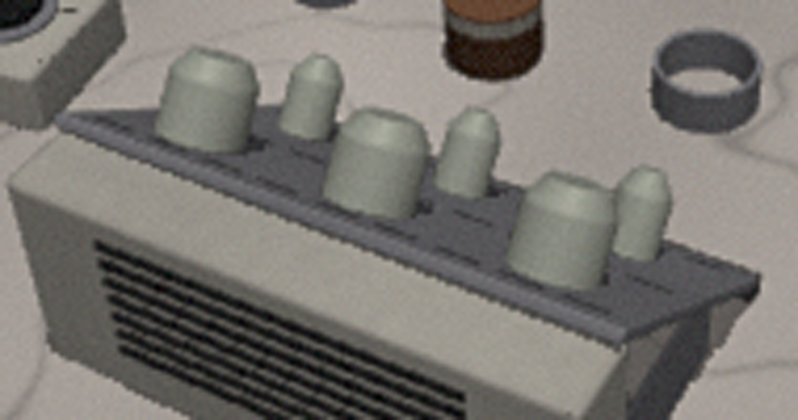

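Scene-view peg tips are at about (651,170), (480,110), (322,57) for the lower row and (580,180), (388,116), (213,54) for the upper. With the top view this puts the lower tips at (.5855, y, .087) and the upper tips at (.6665, y, .146), with y = +.1, 0 and −.1.

{"method": "drive_tool", "body": {
  "offset": [
    [-0.51, -0.358, 0],
    [-0.51, -0.358, 0],
    [-0.51, -0.358, 0],
    [-0.51, -0.358, 0],
    [-0.51, -0.358, 0],
    [-0.51, -0.358, 0],
    [-0.51, -0.358, 0],
    [-0.51, -0.358, 0],
    [-0.51, -0.358, 0.2],
    [-0.51, -0.358, 0.2],
    [-0.51, -0.358, 0.2]
  ],
  "roll": [0, 0, 0, 0, 0, 0, 0, 0, 0, 0, 0]
}}

```text
clock: 1.72
tcp_pos: [0.4571, 0.3394, 0.1089]
ee_rot: [-179.8, -0.3, -179.9]
wrist_force: [0.4, 0.6, 0.3]
width: 1.003
```

```bash
python3 - <<'E'
from h import *
s=telemetry.sense(); print(s["joint_positions"],s["tcp_pos"])
c=camera("wrist"); print(c["fx"],c["cx"],c["cy"],c["R"],c["t"]); cv2.imwrite("pics/w1.png",c["image"])
for r in rings(camera("top")): print(*r)
E
```

```text
[-35.75856858  49.65724325  -7.95845118  93.50828323   9.84818292
  37.86402668  41.3673597 ] [0.45705301 0.33941573 0.10889313]
297.3186396354542 252.86254964858713 197.06325431149202 [[-0.00160791  0.99998815 -0.00459595]
 [ 0.96413237  0.00277008  0.26540744]
 [ 0.26541702 -0.00400435 -0.96412539]] [-0.33825201 -0.44333005  0.13991787]
[363.5 259.4] 257 475 [ 0.317  -0.3069  0.015 ]
[328.4 218.5] 135 265 [ 0.4352 -0.2054  0.015 ]
[238.2 221.3] 280 515 [0.4253 0.0598 0.015 ]
```

View pics/w1.png

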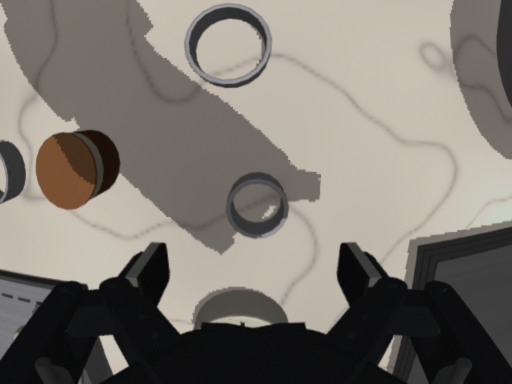

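The wrist view shows the narrow ring at (257,205), a wide ring at (228,45), the jar at (75,168), and the fingers below.

```bash
cat >> h.py <<'E'
def wcast(c,uv,z):
    R=np.array(c["R"]);t=np.array(c["t"]); o=-R.T@t
    p=np.array([uv[0]-c["cx"],uv[1]-c["cy"]]); r=np.hypot(*p); th=r/c["fx"]
    d=R.T@np.array([*(np.sin(th)*p/max(r,1e-9)),np.cos(th)]); return o+d*(z-o[2])/d[2]
E
python3 - <<'E'
from h import *
c=camera("wrist")
for uv in((257,205),(228,45)): print(wcast(c,uv,.018).round(4))
E
```

```text
[0.4646 0.344  0.018 ]
[0.3336 0.3209 0.018 ]
```

{"method": "drive_tool", "body": {
  "offset": [
    [-0.003, 0.004, 0.09],
    [-0.003, 0.004, 0.178],
    [-0.003, 0.004, 0.178],
    [-0.003, 0.004, 0.178]
  ],
  "roll": [0, 0, 0, 0]
}}

```text
clock: 2.38
tcp_pos: [0.4622, 0.3429, 0.0075]
ee_rot: [179.9, 0.2, -180.0]
wrist_force: [0.7, 0.3, 0.3]
width: 1.004
```

{"method": "drive_tool", "body": {
  "offset": [
    [0, 0, 0],
    [0, 0, 0],
    [0, 0, 0],
    [0, 0, 0],
    [0, 0, 0],
    [0, 0, 0],
    [0, 0, 0],
    [0, 0, 0]
  ],
  "roll": [0, 0, 0, 0, 0, 0, 0, 0],
  "claw": 1,
  "grip_force": 30
}}

```text
clock: 3.38
tcp_pos: [0.4617, 0.3423, 0.0061]
ee_rot: [179.9, 0.1, -180.0]
wrist_force: [-2.4, -2.0, 18.8]
width: 0.578
```

{"method": "drive_tool", "body": {
  "offset": [
    [0, 0, -0.02],
    [0, 0, -0.1],
    [0, 0, -0.2],
    [0, 0, -0.3],
    [0, 0, -0.3],
    [0, 0, -0.3]
  ],
  "roll": [0, 0, 0, 0, 0, 0]
}}

```text
clock: 4.12
tcp_pos: [0.461, 0.3417, 0.1846]
ee_rot: [-180.0, -0.0, -180.0]
wrist_force: [-0.4, -0.3, -1.2]
width: 0.577
```

```bash
python3 - <<'E'
from h import *
s=telemetry.sense(); print(s["tcp_pos"],s["width"],s["wrist_force"])
a=camera("wrist")["image"]; b=camera("scene"); np.savez("pics/s1.npz",**b); cv2.imwrite("pics/w2.png",np.hstack([a[100:],cv2.resize(b["image"][110:252,330:512],(364,284))]))
E
```

```text
[0.46096759 0.34165414 0.18463154] 0.5765022538026456 [-0.35353238 -0.25932264 -1.16393803]
```

View pics/w2.png

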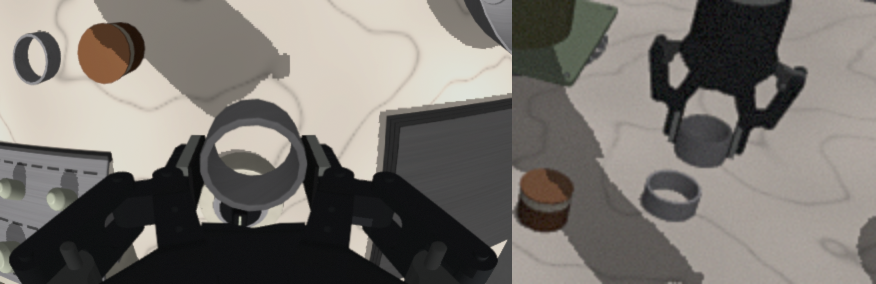

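Ring 1 is held level between the pads, with an opening of 49 mm. Next I move it to just short of the first thin peg's tip.

{"method": "drive_tool", "body": {
  "offset": [
    [-0.05, -0.1, 0],
    [-0.09, -0.2, 0],
    [-0.13, -0.3, 0],
    [-0.173, -0.404, 0],
    [-0.173, -0.404, 0],
    [-0.173, -0.404, 0.05],
    [-0.173, -0.404, 0.107],
    [-0.173, -0.404, 0.107],
    [-0.173, -0.404, 0.107]
  ],
  "roll": [0, 0, 0, 0, 0, 0, 0, 0, 0]
}}

```text
clock: 5.35
tcp_pos: [0.5652, 0.1, 0.1211]
ee_rot: [180.0, 0.0, -180.0]
wrist_force: [-0.9, -0.9, -0.8]
width: 0.574
```

```bash
python3 - <<'E'
from h import *
s=telemetry.sense(); print(s["tcp_pos"],s["width"],s["wrist_force"],s["joint_positions"])
a=camera("wrist")["image"]; b=camera("scene"); cv2.imwrite("pics/w3.png",np.hstack([a[100:,50:460],cv2.resize(b["image"][110:252,200:382],(364,284))]))
E
```

```text
[0.56519789 0.10004539 0.12114539] 0.5737062864097731 [-0.89377151 -0.90751227 -0.81953576] [ -7.60991542  48.90129979 -11.10280029  92.34836599  13.0386289
  39.99623045  65.02971973]
```

View pics/w3.png

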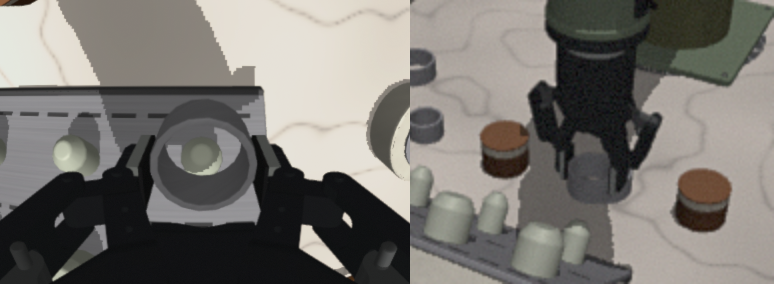

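The peg tip is centred in the ring in y, so I insert along the peg axis.

{"method": "drive_tool", "body": {
  "offset": [
    [0, 0, 0.033],
    [-0.012, 0, 0.049],
    [-0.02, 0, 0.06],
    [-0.028, 0, 0.071],
    [-0.036, 0, 0.082],
    [-0.044, 0, 0.093],
    [-0.044, 0, 0.093]
  ],
  "roll": [0, 0, 0, 0, 0, 0, 0],
  "grip_force": 20
}}

```text
clock: 6.32
tcp_pos: [0.5924, 0.0994, 0.0641]
ee_rot: [180.0, 0.1, -180.0]
wrist_force: [6.1, -1.5, -0.8]
width: 0.566
```

```bash
python3 - <<'E'
from h import *
s=telemetry.sense(); print(s["tcp_pos"],s["width"],s["wrist_force"],s["wrist_torque"])
a=camera("wrist")["image"]; b=camera("scene"); cv2.imwrite("pics/w4.png",np.hstack([a[100:,50:460],cv2.resize(b["image"][110:252,200:382],(364,284))]))
E
```

```text
[0.59244665 0.09940877 0.06408525] 0.5661854566887894 [ 6.13820059 -1.54140954 -0.79146149] [-0.1877091  -1.51451133 -0.02028302]
```

View pics/w4.png

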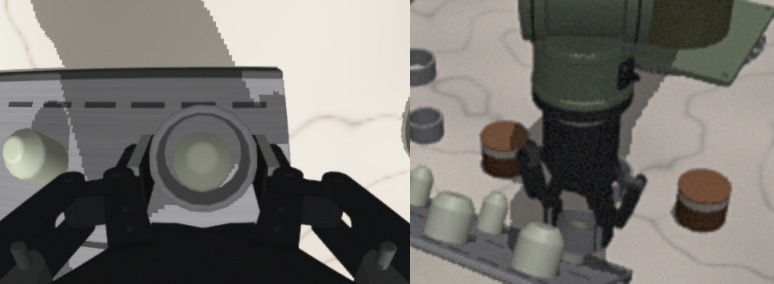

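The ring is tilting onto the peg with only 6 N on the wrist, so I continue to the seat and release.

{"method": "drive_tool", "body": {
  "offset": [
    [-0.007, 0, 0.01],
    [-0.014, 0, 0.019],
    [-0.014, 0, 0.019]
  ],
  "roll": [0, 0, 0]
}}

```text
clock: 6.8
tcp_pos: [0.5995, 0.0995, 0.0522]
ee_rot: [-180.0, -0.1, -180.0]
wrist_force: [0.0, -1.0, -0.3]
width: 0.567
```

{"method": "drive_tool", "body": {
  "offset": [
    [0, 0, 0],
    [0, 0, 0],
    [0, 0, 0],
    [0, 0, 0],
    [0, 0, -0.05],
    [0, 0, -0.15],
    [0, 0, -0.25],
    [0, 0, -0.25]
  ],
  "roll": [0, 0, 0, 0, 0, 0, 0, 0],
  "claw": -1
}}

```text
clock: 7.8
tcp_pos: [0.6013, 0.0999, 0.2073]
ee_rot: [179.9, 0.4, -180.0]
wrist_force: [-0.5, 0.4, -0.8]
width: 1.003
```

```bash
python3 - <<'E'
from h import *
s=telemetry.sense(); print(s["tcp_pos"],s["width"],s["wrist_force"],s["wrist_torque"])
t=camera("top");a=camera("wrist")["image"]; b=camera("scene"); cv2.imwrite("pics/w5.png",np.hstack([a[100:,50:460],cv2.resize(b["image"][150:292,200:382],(364,284),interpolation=cv2.INTER_CUBIC)]))
for r in rings(t): print(*r)
E
```

```text
[0.60126171 0.09987004 0.2073427 ] 1.0033797803800104 [-0.50433857  0.37218756 -0.78011644] [ 0.02581562 -0.00165132 -0.09765107]
[363.4 259.4] 260 473 [ 0.317  -0.3068  0.015 ]
[149.8 253.2] 251 492 [0.3307 0.3169 0.015 ]
[328.4 218.5] 135 262 [ 0.4352 -0.2054  0.015 ]
```

View pics/w5.png

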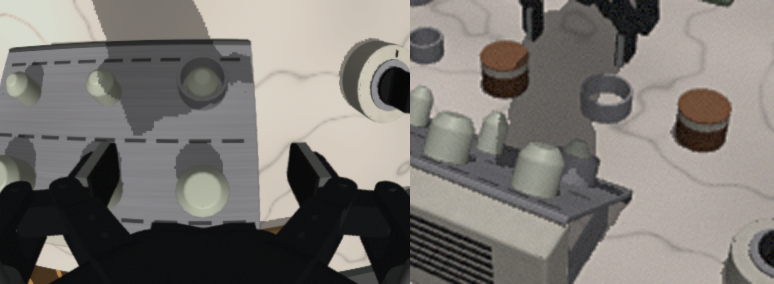

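The narrow ring is seated flat on the left thin peg: wrist view (202,83), scene view (580,160). Next is the second narrow ring.

{"method": "drive_tool", "body": {
  "offset": [
    [0.05, -0.09, 0],
    [0.1, -0.185, 0],
    [0.15, -0.28, 0],
    [0.2, -0.37, 0],
    [0.25, -0.46, 0],
    [0.271, -0.504, 0],
    [0.271, -0.504, 0],
    [0.271, -0.504, 0.09],
    [0.271, -0.504, 0.18],
    [0.271, -0.504, 0.26],
    [0.271, -0.504, 0.326],
    [0.271, -0.504, 0.326],
    [0.271, -0.504, 0.326]
  ],
  "roll": [0, 0, 0, 0, 0, 0, 0, 0, 0, 0, 0, 0, 0]
}}

```text
clock: 9.57
tcp_pos: [0.4378, -0.2026, 0.0086]
ee_rot: [-180.0, 0.0, -179.9]
wrist_force: [0.2, -0.4, 0.8]
width: 1.001
```

{"method": "drive_tool", "body": {
  "offset": [
    [0, 0, 0],
    [0, 0, 0],
    [0, 0, 0],
    [0, 0, 0],
    [0, 0, 0],
    [0, 0, 0],
    [0, 0, 0]
  ],
  "roll": [0, 0, 0, 0, 0, 0, 0],
  "claw": 1,
  "grip_force": 30
}}

```text
clock: 10.45
tcp_pos: [0.4378, -0.2032, 0.0087]
ee_rot: [-180.0, 0.1, -180.0]
wrist_force: [-1.8, 0.8, 19.0]
width: 0.584
```

{"method": "drive_tool", "body": {
  "offset": [
    [0, 0, -0.02],
    [0, 0, -0.1],
    [0, 0, -0.2],
    [0, 0, -0.295],
    [0, 0, -0.295],
    [0, 0, -0.295]
  ],
  "roll": [0, 0, 0, 0, 0, 0]
}}

```text
clock: 11.2
tcp_pos: [0.437, -0.203, 0.1846]
ee_rot: [-180.0, -0.0, -180.0]
wrist_force: [0.5, -0.3, -1.0]
width: 0.582
```

```bash
cat >> h.py <<'E'
def hole(c):
    # wrist view: bright/dark free - ring ellipse between the pads, inner hole centre
    g=cv2.cvtColor(c["image"],cv2.COLOR_BGR2GRAY)
    return g
E
python3 - <<'E'
from h import *
s=telemetry.sense(); print(s["joint_positions"],s["tcp_pos"])
for r in rings(camera("top")): print(*r)
E
```

```text
[ 30.82457291  37.37559405 -16.94098615 107.35836176  16.84713462
  37.69475438  93.74679268] [ 0.43697816 -0.20301948  0.184581  ]
[149.7 253.2] 252 492 [0.3308 0.3169 0.015 ]
[238.2 221.4] 279 511 [0.4251 0.0598 0.015 ]
```

{"method": "drive_tool", "body": {
  "offset": [
    [-0.07, 0.058, 0],
    [-0.14, 0.116, 0],
    [-0.213, 0.174, 0],
    [-0.213, 0.174, 0],
    [-0.213, 0.174, 0],
    [-0.213, 0.174, 0.06],
    [-0.213, 0.174, 0.12],
    [-0.213, 0.174, 0.135],
    [-0.213, 0.174, 0.135]
  ],
  "roll": [0, 0, 0, 0, 0, 0, 0, 0, 0],
  "grip_force": 20
}}

```text
clock: 12.38
tcp_pos: [0.5649, -0.099, 0.1039]
ee_rot: [-180.0, -0.0, 180.0]
wrist_force: [0.6, -0.6, 0.0]
width: 0.582
```

{"method": "drive_tool", "body": {
  "offset": [
    [-0.012, 0, 0.016],
    [-0.02, 0, 0.027],
    [-0.028, 0, 0.038],
    [-0.036, 0, 0.049],
    [-0.044, 0, 0.06],
    [-0.051, 0, 0.07],
    [-0.058, 0, 0.081],
    [-0.058, 0, 0.081]
  ],
  "roll": [0, 0, 0, 0, 0, 0, 0, 0]
}}

```text
clock: 13.38
tcp_pos: [0.5999, -0.0992, 0.0555]
ee_rot: [-179.9, -0.0, 180.0]
wrist_force: [-6.8, -1.6, 7.5]
width: 0.573
```

{"method": "drive_tool", "body": {
  "offset": [
    [0, 0, 0],
    [0, 0, 0],
    [0, 0, 0],
    [0, 0, 0],
    [0, 0, -0.05],
    [0, 0, -0.15],
    [0, 0, -0.25],
    [0, 0, -0.25],
    [0, 0, -0.25]
  ],
  "roll": [0, 0, 0, 0, 0, 0, 0, 0, 0],
  "claw": -1
}}

```text
clock: 14.5
tcp_pos: [0.5997, -0.0985, 0.2046]
ee_rot: [-180.0, -0.0, -180.0]
wrist_force: [-0.3, 0.2, -0.3]
width: 1.0
```

```bash
python3 - <<'E'
from h import *
s=telemetry.sense(); print(s["tcp_pos"],s["width"],s["wrist_force"])
t=camera("top");a=camera("wrist")["image"]; b=camera("scene"); cv2.imwrite("pics/w6.png",np.hstack([a[100:,50:460],cv2.resize(b["image"][150:292,130:312],(364,284),interpolation=cv2.INTER_CUBIC)]))
for r in rings(t): print(*r)
E
```

```text
[ 0.59970816 -0.09849216  0.204637  ] 0.9998576170676015 [-0.32406332  0.24706394 -0.26517701]
[149.7 253.2] 251 492 [0.3308 0.3169 0.015 ]
[238.2 221.4] 278 512 [0.4251 0.0598 0.015 ]
```

View pics/w6.png

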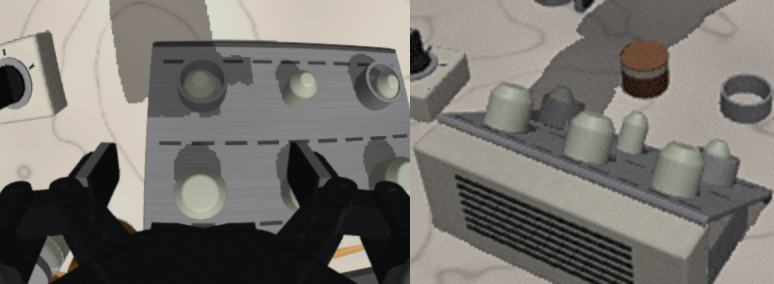

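Two narrow rings are seated, at (202,83) and (380,83) in the wrist view. Now the middle wide ring.

{"method": "drive_tool", "body": {
  "offset": [
    [0.1, 0.09, 0],
    [0.2, 0.18, 0],
    [0.288, 0.267, 0],
    [0.288, 0.267, 0],
    [0.288, 0.267, 0.0],
    [0.288, 0.267, 0.1],
    [0.288, 0.267, 0.2],
    [0.288, 0.267, 0.28],
    [0.288, 0.267, 0.336],
    [0.288, 0.267, 0.336],
    [0.288, 0.267, 0.336]
  ],
  "roll": [0, 0, 0, 0, 0, 0, 0, 0, 0, 0, 0]
}}

```text
clock: 16.02
tcp_pos: [0.4293, 0.062, 0.0051]
ee_rot: [179.9, 0.0, 180.0]
wrist_force: [0.9, -0.3, 0.6]
width: 1.002
```

{"method": "drive_tool", "body": {
  "offset": [
    [0, 0, 0],
    [0, 0, 0],
    [0, 0, 0],
    [0, 0, 0],
    [0, 0, 0],
    [0, 0, 0]
  ],
  "roll": [0, 0, 0, 0, 0, 0],
  "claw": 1,
  "grip_force": 30
}}

```text
clock: 16.77
tcp_pos: [0.4293, 0.062, 0.0056]
ee_rot: [180.0, 0.1, 180.0]
wrist_force: [-0.2, 1.0, 18.4]
width: 0.769
```

{"method": "drive_tool", "body": {
  "offset": [
    [0, 0, -0.02],
    [0, 0, -0.1],
    [0, 0, -0.2],
    [0, 0, -0.3],
    [0, 0, -0.4],
    [0, 0, -0.4],
    [0, 0, -0.4]
  ],
  "roll": [0, 0, 0, 0, 0, 0, 0]
}}

```text
clock: 17.65
tcp_pos: [0.4287, 0.0616, 0.2446]
ee_rot: [-180.0, -0.1, -180.0]
wrist_force: [-0.3, 0.1, -1.5]
width: 0.762
```

{"method": "drive_tool", "body": {
  "offset": [
    [-0.1, -0.03, 0],
    [-0.2, -0.06, 0],
    [-0.3, -0.09, 0],
    [-0.365, -0.102, 0],
    [-0.365, -0.102, 0],
    [-0.365, -0.102, 0],
    [-0.365, -0.102, 0.07],
    [-0.365, -0.102, 0.12],
    [-0.365, -0.102, 0.143],
    [-0.365, -0.102, 0.143],
    [-0.365, -0.102, 0.143]
  ],
  "roll": [0, 0, 0, 0, 0, 0, 0, 0, 0, 0, 0],
  "grip_force": 20
}}

```text
clock: 19.02
tcp_pos: [0.648, 0.001, 0.1591]
ee_rot: [-180.0, -0.0, -180.0]
wrist_force: [-0.7, -0.4, -1.4]
width: 0.762
```

```bash
python3 - <<'E'
from h import *
s=telemetry.sense(); print(s["tcp_pos"],s["width"],s["wrist_force"])
a=camera("wrist")["image"]; b=camera("scene"); cv2.imwrite("pics/w7.png",np.hstack([a[100:,50:460],cv2.resize(b["image"][110:252,130:312],(364,284),interpolation=cv2.INTER_CUBIC)]))
E
```

```text
[0.6480172  0.00097378 0.1591137 ] 0.7623854876847606 [-0.66593323 -0.35147969 -1.43093919]
```

View pics/w7.png

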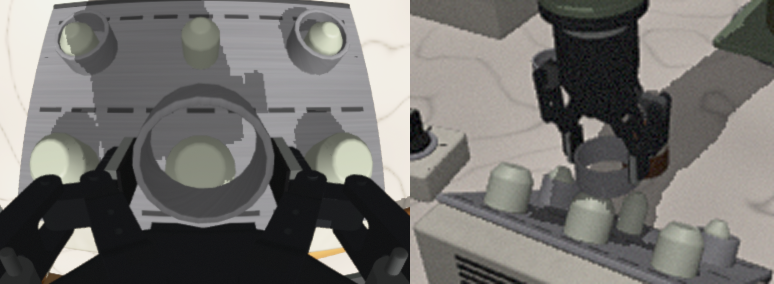

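The ring sits just above the middle thick peg and is centred on it: ring (203,160), peg (200,165).

{"method": "drive_tool", "body": {
  "offset": [
    [-0.012, 0, 0.016],
    [-0.02, 0, 0.027],
    [-0.028, 0, 0.038],
    [-0.036, 0, 0.049],
    [-0.044, 0, 0.06],
    [-0.051, 0, 0.07],
    [-0.058, 0, 0.08],
    [-0.058, 0, 0.08]
  ],
  "roll": [0, 0, 0, 0, 0, 0, 0, 0]
}}

```text
clock: 20.12
tcp_pos: [0.6816, 0.0007, 0.1088]
ee_rot: [-180.0, -0.3, -180.0]
wrist_force: [-2.0, -0.4, 0.0]
width: 0.751
```

{"method": "drive_tool", "body": {
  "offset": [
    [0, 0, 0],
    [0, 0, 0],
    [0, 0, 0],
    [0, 0, 0],
    [0, 0, -0.05],
    [0, 0, -0.12],
    [0, 0, -0.2],
    [0, 0, -0.2],
    [0, 0, -0.2]
  ],
  "roll": [0, 0, 0, 0, 0, 0, 0, 0, 0],
  "claw": -1
}}

```text
clock: 21.25
tcp_pos: [0.6824, 0.0008, 0.2293]
ee_rot: [-180.0, -0.2, -180.0]
wrist_force: [0.4, -0.1, 0.1]
width: 0.998
```

```bash
python3 - <<'E'
from h import *
s=telemetry.sense(); print(s["tcp_pos"],s["width"],s["wrist_force"])
t=camera("top");a=camera("wrist")["image"]; b=camera("scene"); np.savez("pics/s2.npz",**b); cv2.imwrite("pics/w8.png",np.hstack([a[100:,50:460],cv2.resize(b["image"][150:292,130:312],(364,284),interpolation=cv2.INTER_CUBIC)]))
for r in rings(t): print(*r)
E
```

```text
[0.68241801 0.00081893 0.22931799] 0.9982847429401344 [ 0.41758711 -0.11994111  0.12327365]
[363.4 259.4] 260 475 [ 0.317  -0.3068  0.015 ]
[149.8 253.2] 251 492 [0.3308 0.3169 0.015 ]
```

View pics/w8.png

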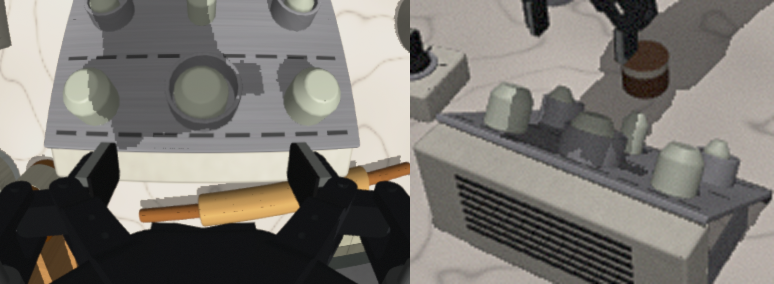

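The middle wide ring is seated: wrist (203,93), scene (588,138). Next is the right wide ring.

{"method": "drive_tool", "body": {
  "offset": [
    [0.1, -0.08, 0],
    [0.18, -0.15, 0],
    [0.26, -0.22, 0],
    [0.34, -0.29, 0],
    [0.42, -0.36, 0],
    [0.5, -0.43, 0],
    [0.58, -0.49, 0],
    [0.603, -0.508, 0],
    [0.603, -0.508, 0],
    [0.603, -0.508, 0],
    [0.603, -0.508, 0.1],
    [0.603, -0.508, 0.2],
    [0.603, -0.508, 0.3],
    [0.603, -0.508, 0.377],
    [0.603, -0.508, 0.377],
    [0.603, -0.508, 0.377]
  ],
  "roll": [0, 0, 0, 0, 0, 0, 0, 0, 0, 0, 0, 0, 0, 0, 0, 0]
}}

```text
clock: 23.4
tcp_pos: [0.3212, -0.3042, 0.006]
ee_rot: [-179.9, -0.1, -179.9]
wrist_force: [0.4, 0.2, 0.5]
width: 0.997
```

{"method": "drive_tool", "body": {
  "offset": [
    [0, 0, 0],
    [0, 0, 0],
    [0, 0, 0],
    [0, 0, 0],
    [0, 0, 0],
    [0, 0, 0]
  ],
  "roll": [0, 0, 0, 0, 0, 0],
  "claw": 1,
  "grip_force": 30
}}

```text
clock: 24.15
tcp_pos: [0.3211, -0.3049, 0.0064]
ee_rot: [-179.9, 0.0, 180.0]
wrist_force: [0.0, 1.7, 20.6]
width: 0.749
```

{"method": "drive_tool", "body": {
  "offset": [
    [0, 0, -0.02],
    [0, 0, -0.1],
    [0, 0, -0.2],
    [0, 0, -0.3],
    [0, 0, -0.4],
    [0, 0, -0.4],
    [0, 0, -0.4]
  ],
  "roll": [0, 0, 0, 0, 0, 0, 0]
}}

```text
clock: 25.02
tcp_pos: [0.3204, -0.3041, 0.2451]
ee_rot: [-179.9, -0.1, 180.0]
wrist_force: [-0.9, 0.1, -1.7]
width: 0.748
```

```bash
python3 - <<'E'
from h import *
s=telemetry.sense(); print(s["tcp_pos"],s["width"],s["joint_positions"])
for r in rings(camera("top")): print(*r)
E
```

```text
[ 0.32043602 -0.30410798  0.24506496] 0.7478632230103913 [ 55.38944049  29.8774816  -26.36304333 109.44656162  18.4519145
  44.89841034 108.8205785 ]
[149.8 253.2] 252 491 [0.3309 0.3169 0.015 ]
```

{"method": "drive_tool", "body": {
  "offset": [
    [-0.09, 0.055, 0],
    [-0.17, 0.105, 0],
    [-0.25, 0.155, 0],
    [-0.33, 0.205, 0],
    [-0.41, 0.255, 0],
    [-0.49, 0.305, 0],
    [-0.545, 0.344, 0],
    [-0.545, 0.344, 0],
    [-0.545, 0.344, 0],
    [-0.545, 0.344, 0.07],
    [-0.545, 0.344, 0.12],
    [-0.545, 0.344, 0.143],
    [-0.545, 0.344, 0.143],
    [-0.545, 0.344, 0.143]
  ],
  "roll": [0, 0, 0, 0, 0, 0, 0, 0, 0, 0, 0, 0, 0, 0],
  "grip_force": 20
}}

```text
clock: 26.82
tcp_pos: [0.648, -0.0978, 0.1589]
ee_rot: [-180.0, -0.1, -180.0]
wrist_force: [-0.7, 0.1, -1.3]
width: 0.749
```

{"method": "drive_tool", "body": {
  "offset": [
    [-0.012, 0, 0.016],
    [-0.02, 0, 0.027],
    [-0.028, 0, 0.038],
    [-0.036, 0, 0.049],
    [-0.044, 0, 0.06],
    [-0.044, 0, 0.06]
  ],
  "roll": [0, 0, 0, 0, 0, 0]
}}

```text
clock: 27.58
tcp_pos: [0.6761, -0.0981, 0.1227]
ee_rot: [-179.9, 0.2, 180.0]
wrist_force: [9.9, -2.7, 0.7]
width: 0.747
```

{"method": "drive_tool", "body": {
  "offset": [
    [-0.007, 0, 0.01],
    [-0.014, 0, 0.02],
    [-0.014, 0, 0.02]
  ],
  "roll": [0, 0, 0]
}}

```text
clock: 27.95
tcp_pos: [0.6836, -0.0983, 0.1105]
ee_rot: [-179.9, 0.0, 180.0]
wrist_force: [5.6, -2.9, 0.6]
width: 0.748
```

{"method": "drive_tool", "body": {
  "offset": [
    [0, 0, 0],
    [0, 0, 0],
    [0, 0, 0],
    [0, 0, 0],
    [0, 0, -0.05],
    [0, 0, -0.12],
    [0, 0, -0.2],
    [0, 0, -0.2],
    [0, 0, -0.2]
  ],
  "roll": [0, 0, 0, 0, 0, 0, 0, 0, 0],
  "claw": -1
}}

```text
clock: 29.08
tcp_pos: [0.6825, -0.0976, 0.2293]
ee_rot: [-180.0, -0.2, -180.0]
wrist_force: [0.0, -0.2, -0.7]
width: 1.0
```

```bash
python3 - <<'E'
from h import *
s=telemetry.sense(); print(s["tcp_pos"],s["width"],s["wrist_force"])
t=camera("top"); b=camera("scene"); w=camera("wrist"); cv2.imwrite("pics/w9.png",w["image"])
b0=np.load("pics/scene0.npz")["image"]
# ring-coloured area (darker than white peg) near each peg: change from start picture
for n,y in(("peg1",.1),("peg2",0),("peg3",-.1)):
    u=[proj(b,(.667+.0176*k,y,.146-.0243*k)) for k in(0,.5,1,1.4)]
    print(n,[(b0[int(v),int(x)].mean().round(),b["image"][int(v),int(x)].mean().round()) for x,v in u])
for r in rings(t): print(*r)
E
```

```text
[ 0.68245357 -0.09757314  0.22933264] 1.0004171516314206 [ 0.01533455 -0.15788319 -0.71296862]
peg1 [(np.float64(110.0), np.float64(116.0)), (np.float64(162.0), np.float64(171.0)), (np.float64(134.0), np.float64(146.0)), (np.float64(135.0), np.float64(144.0))]
peg2 [(np.float64(112.0), np.float64(119.0)), (np.float64(157.0), np.float64(170.0)), (np.float64(131.0), np.float64(109.0)), (np.float64(137.0), np.float64(114.0))]
peg3 [(np.float64(109.0), np.float64(63.0)), (np.float64(157.0), np.float64(98.0)), (np.float64(129.0), np.float64(81.0)), (np.float64(129.0), np.float64(81.0))]
[149.8 253.2] 251 491 [0.3309 0.3169 0.015 ]
```

{"method": "drive_tool", "body": {
  "offset": [
    [0.06, 0.07, 0],
    [0.12, 0.14, 0],
    [0.18, 0.21, 0],
    [0.24, 0.29, 0],
    [0.3, 0.36, 0],
    [0.36, 0.43, 0],
    [0.42, 0.5, 0],
    [0.48, 0.57, 0],
    [0.54, 0.64, 0],
    [0.58, 0.695, 0],
    [0.58, 0.695, 0],
    [0.58, 0.695, 0],
    [0.58, 0.695, 0.1],
    [0.58, 0.695, 0.2],
    [0.58, 0.695, 0.3],
    [0.58, 0.695, 0.377],
    [0.58, 0.695, 0.377],
    [0.58, 0.695, 0.377]
  ],
  "roll": [0, 0, 0, 0, 0, 0, 0, 0, 0, 0, 0, 0, 0, 0, 0, 0, 0, 0]
}}

```text
clock: 31.48
tcp_pos: [0.3348, 0.3191, 0.0058]
ee_rot: [180.0, -0.1, 180.0]
wrist_force: [0.2, 0.4, 1.0]
width: 1.001
```

{"method": "drive_tool", "body": {
  "offset": [
    [0, 0, 0],
    [0, 0, 0],
    [0, 0, 0],
    [0, 0, 0],
    [0, 0, 0],
    [0, 0, 0]
  ],
  "roll": [0, 0, 0, 0, 0, 0],
  "claw": 1,
  "grip_force": 30
}}

```text
clock: 32.22
tcp_pos: [0.3349, 0.3196, 0.0063]
ee_rot: [179.9, 0.0, 180.0]
wrist_force: [-0.8, -1.0, 22.6]
width: 0.77
```

{"method": "drive_tool", "body": {
  "offset": [
    [0, 0, -0.02],
    [0, 0, -0.1],
    [0, 0, -0.2],
    [0, 0, -0.3],
    [0, 0, -0.4],
    [0, 0, -0.4],
    [0, 0, -0.4]
  ],
  "roll": [0, 0, 0, 0, 0, 0, 0]
}}

```text
clock: 33.1
tcp_pos: [0.3346, 0.3188, 0.2448]
ee_rot: [-180.0, -0.1, -180.0]
wrist_force: [-0.1, -0.1, -0.7]
width: 0.769
```

```bash
python3 - <<'E'
from h import *
s=telemetry.sense(); print(s["tcp_pos"],s["width"])
b=camera("scene"); t=camera("top")
cv2.imwrite("pics/v1.png",np.hstack([cv2.resize(b["image"][180:280,130:320],(480,253),interpolation=cv2.INTER_CUBIC),cv2.resize(t["image"][90:186,196:324],(320,253),interpolation=cv2.INTER_CUBIC)]))
for r in rings(t): print(*r)
E
```

```text
[0.33455031 0.31884591 0.24483541] 0.7687996372764601
```

View pics/v1.png

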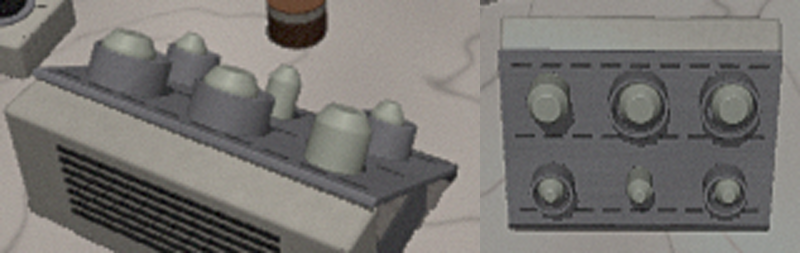

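Four rings are seated flush and only the left thick peg is empty, at (548,100) in the right panel.

{"method": "drive_tool", "body": {
  "offset": [
    [-0.08, -0.056, 0],
    [-0.16, -0.112, 0],
    [-0.24, -0.168, 0],
    [-0.32, -0.224, 0],
    [-0.4, -0.28, 0],
    [-0.48, -0.336, 0],
    [-0.522, -0.366, 0],
    [-0.522, -0.366, 0],
    [-0.522, -0.366, 0],
    [-0.522, -0.366, 0.07],
    [-0.522, -0.366, 0.12],
    [-0.522, -0.366, 0.143],
    [-0.522, -0.366, 0.143],
    [-0.522, -0.366, 0.143]
  ],
  "roll": [0, 0, 0, 0, 0, 0, 0, 0, 0, 0, 0, 0, 0, 0],
  "grip_force": 20
}}

```text
clock: 34.95
tcp_pos: [0.6478, 0.1002, 0.1587]
ee_rot: [-180.0, -0.1, -180.0]
wrist_force: [-0.4, 0.4, -1.0]
width: 0.764
```

{"method": "drive_tool", "body": {
  "offset": [
    [-0.012, 0, 0.016],
    [-0.02, 0, 0.027],
    [-0.028, 0, 0.038],
    [-0.036, 0, 0.049],
    [-0.044, 0, 0.06],
    [-0.044, 0, 0.06]
  ],
  "roll": [0, 0, 0, 0, 0, 0]
}}

```text
clock: 35.7
tcp_pos: [0.675, 0.0997, 0.1215]
ee_rot: [-180.0, -0.0, -180.0]
wrist_force: [8.6, 0.0, 1.4]
width: 0.769
```

{"method": "drive_tool", "body": {
  "offset": [
    [-0.007, 0, 0.01],
    [-0.014, 0, 0.02],
    [-0.014, 0, 0.02]
  ],
  "roll": [0, 0, 0]
}}

```text
clock: 36.08
tcp_pos: [0.6824, 0.0997, 0.109]
ee_rot: [-180.0, -0.2, -180.0]
wrist_force: [3.2, -0.9, 1.9]
width: 0.769
```

{"method": "drive_tool", "body": {
  "offset": [
    [0, 0, 0],
    [0, 0, 0],
    [0, 0, 0],
    [0, 0, 0],
    [0, 0, -0.05],
    [0, 0, -0.12],
    [0, 0, -0.2],
    [0, 0, -0.2],
    [0, 0, -0.2]
  ],
  "roll": [0, 0, 0, 0, 0, 0, 0, 0, 0],
  "claw": -1
}}

```text
clock: 37.2
tcp_pos: [0.6824, 0.0998, 0.2292]
ee_rot: [-180.0, -0.2, -180.0]
wrist_force: [0.2, 0.1, 0.2]
width: 0.998
```

{"method": "drive_tool", "body": {
  "offset": [
    [0.07, -0.09, 0],
    [0.14, -0.18, 0],
    [0.201, -0.27, 0],
    [0.201, -0.36, 0],
    [0.201, -0.45, 0],
    [0.201, -0.54, 0],
    [0.201, -0.63, 0],
    [0.201, -0.713, 0],
    [0.201, -0.713, 0],
    [0.201, -0.713, 0],
    [0.201, -0.713, 0],
    [0.201, -0.713, 0]
  ],
  "roll": [0, 0, 0, 0, 0, 0, 0, 0, 0, 0, 0, 0]
}}

```text
clock: 38.7
tcp_pos: [0.5624, -0.3273, 0.2304]
ee_rot: [-180.0, -0.1, -179.9]
wrist_force: [0.2, -1.2, -0.7]
width: 0.999
```

```bash
python3 - <<'E'
from h import *
import pickle
s=telemetry.sense(); print(s["tcp_pos"],s["ee_rot"],s["joint_positions"])
pickle.dump(dict(camera("wrist")),open("pics/wh.pkl","wb"))
E
```

```text
[ 0.56235282 -0.3272945   0.23035325] [-1.79982874e+02 -1.27944105e-01 -1.79918691e+02] [ 37.89043193  49.40231494 -26.1971194   66.35692113  21.13248645
  68.82808689 102.23080094]
```

{"method": "drive_tool", "body": {
  "offset": [
    [0, 0.1, 0],
    [0, 0.2, 0],
    [0, 0.3, 0],
    [0, 0.4, 0],
    [0, 0.5, 0],
    [0, 0.6, 0],
    [0, 0.7, 0],
    [0, 0.8, 0],
    [0, 0.9, 0],
    [0, 1, 0],
    [0, 1, 0],
    [0, 1, 0]
  ],
  "roll": [0, 0, 0, 0, 0, 0, 0, 0, 0, 0, 0, 0]
}}

```text
clock: 40.25
tcp_pos: [0.5619, 0.2717, 0.23]
ee_rot: [-179.9, -0.1, -180.0]
wrist_force: [0.3, -0.4, -0.3]
width: 1.003
```

{"method": "drive_tool", "body": {
  "offset": [
    [0, 0.089, 0],
    [0, 0.089, 0],
    [0, 0.089, 0],
    [0, 0.089, 0]
  ],
  "roll": [0, 0, 0, 0]
}}

```text
clock: 40.75
tcp_pos: [0.5625, 0.324, 0.2303]
ee_rot: [-179.9, -0.1, 179.9]
wrist_force: [-1.0, 0.4, -0.2]
width: 0.998
```

```bash
python3 - <<'E'
from h import *
import pickle
s=telemetry.sense(); print(s["tcp_pos"],s["ee_rot"],s["joint_positions"])
w=dict(camera("wrist")); pickle.dump(w,open("pics/wb.pkl","wb")); h=pickle.load(open("pics/wh.pkl","rb"))
for n,c in(("b",w),("h",h)):
    g=c["image"].max(2).copy(); o=-np.array(c["R"]).T@c["t"]; print(n,o.round(4))
b=camera("scene")["image"]
f=lambda i,k:cv2.resize(i,None,fx=k,fy=k,interpolation=cv2.INTER_CUBIC)
L=np.hstack([f(w["image"][150:330,163:343],2.2),f(h["image"][150:330,163:343],2.2)])
r=cv2.resize(b[180:280,130:320],(380,200)); pad=np.zeros((200,L.shape[1],3),np.uint8); pad[:,:380]=r
cv2.imwrite("pics/v2.png",np.vstack([L,pad]))
E
```

```text
[0.56250412 0.3239524  0.2302716 ] [-1.79949308e+02 -9.83951069e-02  1.79920197e+02] [-23.98934454  48.73455934 -21.5029904   66.84648091  17.32147569
  67.5430563   44.54021829]
b [0.4947 0.3244 0.3722]
h [ 0.4947 -0.3271  0.3723]
```

View pics/v2.png

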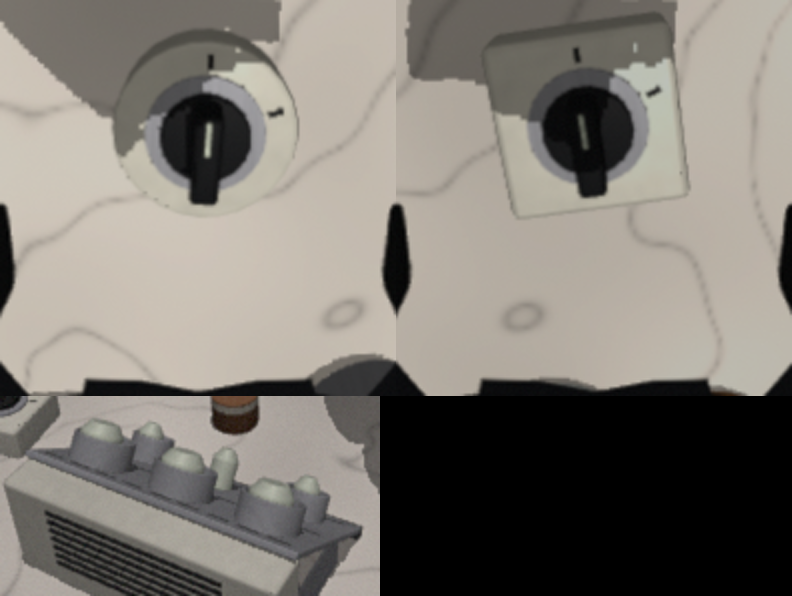

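All five rings are seated (bottom panel). The blower bar's white line runs (209,122)→(206,157) with its end at (203,203). The heater bar's line runs (581,117)→(586,150) with its end at (593,197).

```bash
python3 - <<'E'
from h import *
import pickle
for n,pts,sk in(("b",[(209.5,122),(206.5,157),(203,203)],[(205,133),(211,62)]),("h",[(185,117),(190,150),(197,197)],[(192,128),(180,53)])):
    c=pickle.load(open(f"pics/w{n}.pkl","rb")); f=lambda p:(p[0]/2.2+163-.3,p[1]/2.2+150-.3)
    P=[wcast(c,f(p),.09)[:2] for p in pts]; S=[wcast(c,f(sk[0]),.05)[:2],wcast(c,f(sk[1]),.045)[:2]]
    print(n,np.round(P,4).tolist(),"skirt,tick",np.round(S,4).tolist())
    d=P[2]-P[0]; print("yaw bar",np.degrees(np.arctan2(d[1],d[0])),"tick",np.degrees(np.arctan2(*(S[0]-S[1])[::-1])), "centre from bar end", (P[2]-.022*d/np.hypot(*d)).round(4))
E
```

```text
b [[0.5817, 0.3287], [0.5985, 0.3274], [0.6217, 0.3258]] skirt,tick [[0.6, 0.327], [0.5635, 0.3301]]
yaw bar -4.192379420278497 tick -4.840825493847173 centre from bar end [0.5997 0.3274]
h [[0.5792, -0.3335], [0.595, -0.3313], [0.6184, -0.3281]] skirt,tick [[0.5971, -0.3308], [0.5586, -0.3369]]
yaw bar 7.839871503072067 tick 9.01052002263296 centre from bar end [ 0.5966 -0.3311]
```

{"method": "drive_tool", "body": {
  "offset": [
    [-0.0625, 0.003, 0],
    [-0.0625, 0.003, 0.09],
    [-0.0625, 0.003, 0.18],
    [-0.0625, 0.003, 0.24],
    [-0.0625, 0.003, 0.276],
    [-0.0625, 0.003, 0.276],
    [-0.0625, 0.003, 0.276]
  ],
  "roll": [0.025, 0.025, 0.025, 0.025, 0.025, 0.025, 0.025]
}}

```text
clock: 41.72
tcp_pos: [0.5996, 0.3272, 0.0656]
ee_rot: [180.0, -0.1, 175.5]
wrist_force: [0.5, 0.8, 0.5]
width: 0.998
```

{"method": "drive_tool", "body": {
  "offset": [
    [0, 0, 0],
    [0, 0, 0],
    [0, 0, 0],
    [0, 0, 0],
    [0, 0, 0],
    [0, 0, 0],
    [0, 0, 0],
    [0, 0, 0],
    [0, 0, 0],
    [0, 0, 0]
  ],
  "roll": [0, 0, 0, 0, 0, 0, 0, 0, 0, 0],
  "claw": 1,
  "grip_force": 50
}}

```text
clock: 42.98
tcp_pos: [0.5991, 0.3275, 0.0646]
ee_rot: [180.0, -0.1, 175.5]
wrist_force: [0.2, 3.3, 5.7]
width: 0.155
```

The bar is gripped at 13 mm, with low forces. Now I twist clockwise and hold.

{"method": "drive_tool", "body": {
  "offset": [
    [0, 0, 0],
    [0, 0, 0],
    [0, 0, 0],
    [0, 0, 0],
    [0, 0, 0],
    [0, 0, 0],
    [0, 0, 0],
    [0, 0, 0],
    [0, 0, 0],
    [0, 0, 0],
    [0, 0, 0],
    [0, 0, 0]
  ],
  "roll": [0.04, 0.08, 0.12, 0.16, 0.2, 0.24, 0.28, 0.32, 0.35, 0.37, 0.375, 0.375]
}}

```text
clock: 44.48
tcp_pos: [0.6008, 0.3298, 0.0647]
ee_rot: [179.7, -0.2, 108.1]
wrist_force: [15.8, 16.8, -9.0]
width: 0.154
```

```bash
python3 - <<'E'
from h import *
s=telemetry.sense(); print(s["tcp_pos"],s["ee_rot"],s["width"],s["wrist_force"],s["wrist_torque"])
E
```

```text
[0.60082967 0.32984161 0.06473671] [179.74609719  -0.2063626  108.06292946] 0.15365109603749683 [15.79140583 16.79669553 -8.96708601] [ 3.81934795 -3.5570976   0.2265652 ]
```

{"method": "drive_tool", "body": {
  "offset": [
    [0.002, 0.004, 0],
    [0.002, 0.004, 0],
    [0.002, 0.004, 0],
    [0.002, 0.004, 0],
    [0.002, 0.004, 0],
    [0.002, 0.004, 0],
    [0.002, 0.004, 0],
    [0.002, 0.004, 0]
  ],
  "roll": [0.015, 0.03, 0.03, 0.03, 0.03, 0.03, 0.03, 0.03]
}}

```text
clock: 45.48
tcp_pos: [0.6012, 0.3301, 0.0647]
ee_rot: [-180.0, -0.1, 102.8]
wrist_force: [1.3, 5.9, 4.4]
width: 0.156
```

```bash
python3 - <<'E'
from h import *
s=telemetry.sense(); print(s["tcp_pos"],s["ee_rot"],s["width"],s["wrist_force"],s["wrist_torque"])
E
```

```text
[0.60115526 0.33011945 0.06472521] [-1.79961220e+02 -6.84265344e-02  1.02779005e+02] 0.15557522954497177 [1.32152263 5.89080115 4.37313013] [ 1.24613869 -0.32619584  2.10391127]
```

The hard stop is reached: yaw torque rose to 2.1 N m after 72.7° of tool turn. I've held it there and now open, letting the knob spring back.

{"method": "drive_tool", "body": {
  "offset": [
    [0, 0, 0],
    [0, 0, 0],
    [0, 0, 0],
    [0, 0, 0],
    [0, 0, 0],
    [0, 0, 0],
    [0, 0, -0.09],
    [0, 0, -0.18],
    [0, 0, -0.276],
    [0, 0, -0.276],
    [0, 0, -0.276]
  ],
  "roll": [0, 0, 0, 0, 0, 0, 0, 0, 0, 0, 0],
  "claw": -1
}}

```text
clock: 46.85
tcp_pos: [0.6011, 0.329, 0.2295]
ee_rot: [-179.8, 0.0, 102.6]
wrist_force: [-0.4, -0.1, -0.1]
width: 0.999
```

```bash
cat > d.py <<'E'
from h import *
s=telemetry.sense(); print(s["tcp_pos"],s["ee_rot"],s["width"],s["joint_positions"].round(1))
import sys
tgt=np.array([float(v) for v in sys.argv[1:4]])-s["tcp_pos"]; yaw=float(sys.argv[4])
from scipy.spatial.transform import Rotation as Ro
R=Ro.from_euler("xyz",s["ee_rot"],degrees=True).as_matrix()
print("offset",(R.T@tgt/.6).round(4),"roll",-((yaw-s["ee_rot"][2]+180)%360-180)/180)
E
python3 d.py .5625 .324 .2303 180
```

```text
[0.60111094 0.32897403 0.22951135] [-1.79835217e+02  6.22852122e-03  1.02624577e+02] 0.9990929945504237 [-31.7  52.1   0.9  56.9  -0.8  71.2 -18.2]
offset [ 0.006  -0.0646 -0.0011] roll -0.4298634610554804
```

{"method": "drive_tool", "body": {
  "offset": [
    [0.006, -0.065, 0],
    [0.006, -0.065, 0],
    [0.006, -0.065, 0],
    [0.006, -0.065, 0],
    [0.006, -0.065, 0],
    [0.006, -0.065, 0],
    [0.006, -0.065, 0],
    [0.006, -0.065, 0],
    [0.006, -0.065, 0],
    [0.006, -0.065, 0]
  ],
  "roll": [-0.055, -0.11, -0.165, -0.22, -0.275, -0.33, -0.385, -0.43, -0.43, -0.43]
}}

```text
clock: 48.1
tcp_pos: [0.5623, 0.324, 0.2294]
ee_rot: [-180.0, -0.2, 179.8]
wrist_force: [0.5, -0.3, 0.4]
width: 0.998
```

```bash
python3 d.py .5965 -.329 .2303 -172; python3 - <<'E'
from h import *
import pickle
c=camera("wrist"); o=pickle.load(open("pics/wb.pkl","rb"))
def line(im):
    k=im[195:245,230:285].astype(int); g=k.mean(2); m=(g<60).astype(np.uint8)
    n,l,st,ce=cv2.connectedComponentsWithStats(m); i=1+st[1:,4].argmax(); p=np.argwhere(l==i)[:,::-1]
    return st[i],ce[i].round(1)
print(line(o["image"]),line(c["image"]),np.abs(o["image"][170:250,215:300].astype(int)-c["image"][170:250,215:300]).mean())
t=camera("top"); print(rings(t)); cv2.imwrite("pics/t_mid.png",t["image"])
E
```

```text
[0.56231493 0.32400098 0.22944269] [-1.79951395e+02 -1.71944689e-01  1.79837374e+02] 0.9983109204040684 [-24.7  48.6 -19.7  66.9  15.9  67.2  45.5]
offset [-6.0100e-02 -1.0882e+00 -7.0000e-04] roll -0.04534791946303535
(array([   6,    0,   41,   48, 1319], dtype=int32), array([25.8, 19.7])) (array([   6,    0,   41,   48, 1330], dtype=int32), array([25.8, 20.1])) 3.123578431372549
[]
```

The blower knob is back at rest: its dark-bar blob matches the one from before the twist. Now the heater.

{"method": "drive_tool", "body": {
  "offset": [
    [0, -0.1, 0],
    [0, -0.2, 0],
    [-0.06, -0.3, 0],
    [-0.062, -0.4, 0],
    [-0.062, -0.5, 0],
    [-0.062, -0.6, 0],
    [-0.062, -0.7, 0],
    [-0.062, -0.8, 0],
    [-0.062, -0.9, 0],
    [-0.062, -1, 0],
    [-0.062, -1, 0],
    [-0.062, -1, 0]
  ],
  "roll": [0, 0, 0, 0, 0, 0, 0, 0, 0, 0, 0, 0]
}}

```text
clock: 49.7
tcp_pos: [0.6, -0.2753, 0.23]
ee_rot: [180.0, -0.1, 180.0]
wrist_force: [-0.2, 0.2, -0.1]
width: 1.001
```

```bash
python3 d.py .598 -.329 .065 -172
```

```text
[ 0.59997242 -0.27526424  0.23000453] [ 1.79983042e+02 -1.34184329e-01  1.79987335e+02] 1.000688544243556 [ 31.2  50.2 -24.   63.8  19.5  69.8  98.3]
offset [ 0.0026 -0.0896  0.275 ] roll -0.04451480410060829
```

{"method": "drive_tool", "body": {
  "offset": [
    [0.003, -0.09, 0],
    [0.003, -0.09, 0],
    [0.003, -0.09, 0.09],
    [0.003, -0.09, 0.18],
    [0.003, -0.09, 0.24],
    [0.003, -0.09, 0.275],
    [0.003, -0.09, 0.275],
    [0.003, -0.09, 0.275]
  ],
  "roll": [-0.045, -0.045, -0.045, -0.045, -0.045, -0.045, -0.045, -0.045]
}}

```text
clock: 50.7
tcp_pos: [0.5986, -0.33, 0.0668]
ee_rot: [-179.9, -0.0, -171.9]
wrist_force: [0.1, -0.0, 0.3]
width: 1.005
```

{"method": "drive_tool", "body": {
  "offset": [
    [0, 0, 0],
    [0, 0, 0],
    [0, 0, 0],
    [0, 0, 0],
    [0, 0, 0],
    [0, 0, 0],
    [0, 0, 0],
    [0, 0, 0],
    [0, 0, 0],
    [0, 0, 0]
  ],
  "roll": [0, 0, 0, 0, 0, 0, 0, 0, 0, 0],
  "claw": 1,
  "grip_force": 50
}}

```text
clock: 51.95
tcp_pos: [0.5978, -0.3306, 0.0655]
ee_rot: [-179.9, -0.1, -171.9]
wrist_force: [1.0, -4.8, 5.1]
width: 0.157
```

{"method": "drive_tool", "body": {
  "offset": [
    [0, 0, 0],
    [0, 0, 0],
    [0, 0, 0],
    [0, 0, 0],
    [0, 0, 0],
    [0, 0, 0],
    [0, 0, 0],
    [0, 0, 0],
    [0, 0, 0]
  ],
  "roll": [0.04, 0.08, 0.12, 0.16, 0.2, 0.24, 0.28, 0.3, 0.3]
}}

```text
clock: 53.08
tcp_pos: [0.598, -0.3305, 0.0655]
ee_rot: [-179.9, 0.0, 134.1]
wrist_force: [0.3, -5.2, 4.9]
width: 0.156
```

```bash
python3 - <<'E'
from h import *
s=telemetry.sense(); print(s["tcp_pos"],s["ee_rot"],s["width"],s["wrist_force"],s["wrist_torque"])
E
```

```text
[ 0.59799483 -0.33052666  0.065518  ] [-1.79878145e+02  8.31398392e-03  1.34056222e+02] 0.1556998829302296 [ 0.27223685 -5.2152746   4.89915619] [-1.0559184  -0.23257787  0.15010636]
```

Well centred. I finish the twist to the stop and hold.

{"method": "drive_tool", "body": {
  "offset": [
    [0, 0, 0],
    [0, 0, 0],
    [0, 0, 0],
    [0, 0, 0],
    [0, 0, 0],
    [0, 0, 0],
    [0, 0, 0],
    [0, 0, 0],
    [0, 0, 0],
    [0, 0, 0]
  ],
  "roll": [0.04, 0.08, 0.095, 0.105, 0.105, 0.105, 0.105, 0.105, 0.105, 0.105]
}}

```text
clock: 54.32
tcp_pos: [0.598, -0.3306, 0.0656]
ee_rot: [-179.9, 0.1, 115.3]
wrist_force: [0.5, -6.5, 6.0]
width: 0.15
```

```bash
python3 - <<'E'
from h import *
s=telemetry.sense(); print(s["tcp_pos"],s["ee_rot"],s["width"],s["wrist_force"],s["wrist_torque"])
E
```

```text
[ 0.59802301 -0.33061292  0.0656272 ] [-1.79874296e+02  7.45512792e-02  1.15335015e+02] 0.15015990892395364 [ 0.50220075 -6.54830566  6.04262796] [-1.34574458 -0.11737485  2.11071927]
```

{"method": "drive_tool", "body": {
  "offset": [
    [0, 0, 0],
    [0, 0, 0],
    [0, 0, 0],
    [0, 0, 0],
    [0, 0, 0],
    [0, 0, 0],
    [0, 0, -0.09],
    [0, 0, -0.18],
    [0, 0, -0.275],
    [0, 0, -0.275],
    [0, 0, -0.275]
  ],
  "roll": [0, 0, 0, 0, 0, 0, 0, 0, 0, 0, 0],
  "claw": -1
}}

```text
clock: 55.7
tcp_pos: [0.5979, -0.3298, 0.2298]
ee_rot: [-179.9, -0.1, 115.2]
wrist_force: [0.2, 0.7, -0.3]
width: 1.004
```

```bash
python3 d.py .5625 -.3273 .2303 180
```

```text
[ 0.59794475 -0.3297954   0.22976197] [-1.79854047e+02 -6.13816027e-02  1.15222565e+02] 1.0040035415209456 [28.2 51.8 -5.7 57.5  4.8 71.1 48.3]
offset [ 0.0289 -0.0517 -0.0007] roll -0.35987464083357107
```

{"method": "drive_tool", "body": {
  "offset": [
    [0.029, -0.052, 0],
    [0.029, -0.052, 0],
    [0.029, -0.052, 0],
    [0.029, -0.052, 0],
    [0.029, -0.052, 0],
    [0.029, -0.052, 0],
    [0.029, -0.052, 0],
    [0.029, -0.052, 0],
    [0.029, -0.052, 0]
  ],
  "roll": [-0.055, -0.11, -0.165, -0.22, -0.275, -0.33, -0.36, -0.36, -0.36]
}}

```text
clock: 56.82
tcp_pos: [0.5623, -0.3273, 0.2297]
ee_rot: [180.0, -0.2, 179.9]
wrist_force: [-0.1, -0.5, -0.7]
width: 1.002
```

```bash
python3 - <<'E'
from h import *
import pickle
s=telemetry.sense(); print(s["tcp_pos"],s["ee_rot"],s["wrist_force"])
c=camera("wrist"); o=pickle.load(open("pics/wh.pkl","rb"))
def line(im):
    k=im[195:245,230:285].astype(int); m=(k.mean(2)<60).astype(np.uint8)
    n,l,st,ce=cv2.connectedComponentsWithStats(m); i=1+st[1:,4].argmax(); return st[i],ce[i].round(1)
print(line(o["image"]),line(c["image"]))
# rings still seated: compare scene with the picture taken when each was seen seated; jars vs start
b=camera("scene")["image"]; v=cv2.imread("pics/v2.png")[396:596,:380]; b2=cv2.resize(b[180:280,130:320],(380,200))
print("rack diff",np.abs(b2.astype(int)-v)[20:190,20:370].mean())
T0=np.load("pics/top0.npz")["image"]; T=camera("top")["image"]
def jar(im,x,y):
    k=im[y-18:y+18,x-18:x+18].astype(int); m=((k[...,2]-k[...,0])>25).astype(np.uint8); M=cv2.moments(m,True); return round(M["m10"]/M["m00"],2),round(M["m01"]/M["m00"],2),M["m00"]
for p in((194,222),(285,215)): print("jar",jar(T0,*p),jar(T,*p))
E
```

```text
[ 0.56234785 -0.32734975  0.22969788] [ 1.79997286e+02 -1.71493802e-01  1.79896570e+02] [-0.07528321 -0.46552118 -0.66118443]
(array([   0,    0,   41,   45, 1286], dtype=int32), array([20. , 17.7])) (array([   0,    0,   41,   45, 1296], dtype=int32), array([20.1, 17.8]))
rack diff 6.724134453781512
jar (17.09, 17.74, 382.0) (17.16, 17.7, 383.0)
jar (17.73, 17.78, 375.0) (17.72, 17.76, 376.0)
```

```bash
python3 - <<'E'
from h import *
b=camera("scene")["image"]; v=cv2.imread("pics/v2.png")[396:596,:380]; b2=cv2.resize(b[180:280,130:320],(380,200))
d=cv2.GaussianBlur(np.abs(b2.astype(int)-v).mean(2).astype(np.float32),(9,9),0)
m=(d>20).astype(np.uint8); n,l,st,ce=cv2.connectedComponentsWithStats(m)
print([(s.tolist()) for s in st[1:] if s[4]>30], np.median(d))
print(workorder.sign_off())
E
```

```text
[[56, 0, 11, 7, 52], [323, 0, 57, 98, 2958], [53, 13, 16, 17, 158]] 6.2110596
the job is handed in; nothing more can be done
None
```

All five rings present (three wide, two narrow) are seated on pegs of their own, and the blower and then the heater were started. I handed the job in at about 57 s.

- **Rings:** the wide rings fill the three thick pegs and the narrow rings are on the left and right thin pegs. My last viewed picture shows all five seated.
- **Knobs:** each was twisted clockwise until the torque rose to about 2.1 N m at the stop, then held for about half a second or more and released. The wrist camera showed each knob's dark outline back where it was before the twist.
- **Jars:** both stayed within 0.1 pixel of where they started in the top view. The gripper was open and clear at hand-in.

**Not confirmed by eye:** I had used up my 16 pictures, so the final rack check was a numerical comparison with that last view. It showed two large changes. One, at the right edge of the picture, lies outside the rings; I put it down to the arm's shadow. The other is a strip at the far left, by the heater console, where the arm had moved. Nothing changed at the rings. The blower console's axis was a few millimetres off my estimate, which gave about 23 N of sideways force in mid-twist until I corrected it.

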